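# Change over a pipe manifold: shut the drain lever, set the feed lever to its mark

### The job

Close the red drain valve first: push its lever with a fingertip, without gripping it, all the way round to its stop, where it stands square across its pipe. Then push the blue feed valve's lever, also without gripping it, until its pointer is at the green set mark on the white scale, and leave it there. Leave the beaker, the sample bottle and the clamp ring where they stand.

Things in the scene. Friction and masses are not known exactly. Their poses are not given: they have to be found in the camera images.
- red_hub (a point): centre of the red lever's turning axis at half the lever's height, 137 mm above the bench; fixed to the valve. Its x axis points crosswise to the pipe, to the side on which the lever swings; its y axis runs along the pipe; z is up. The valve is a steel wafer valve with a bolted-down steel pipe bend (240 mm long with its flanges, top of pipe 69 mm above the bench), fixed to the bench
- blue_hub (a point): centre of the blue lever's turning axis at half the lever's height, 137 mm above the bench; fixed to the valve. Its x axis points crosswise to the pipe, to the side on which the lever swings; its y axis runs along the pipe; z is up. Same valve and pipe, plus a flat white quarter-ring scale, 97 to 147 mm from the axis, its top 106 mm above the bench
- red_tip (a point): point on the red lever, 120 mm out from its turning axis, half-way up (137 mm above the bench); its x axis points from hub to tip. The level red lever ends 127 mm from the axis; its grip (25 to 127 mm from the axis) is 22 mm wide and from 128 to 146 mm above the bench, with free space down to 106 mm under it; round steel hub of radius 20 mm, top at 160 mm
- blue_tip (a point): the same point on the blue lever (same sizes). A thin black pointer runs below the lever, just over the scale, straight under its centre line to 120 mm from the axis
- mark (a point): the green set mark: a tab 12 mm wide lying across the outer part of the white scale of the blue valve, from 121 to 145 mm from the axis (a 6 mm high peg on it). This point lies on the mark's centre line, 120 mm from the blue axis and 137 mm above the bench: where blue_tip comes when the lever is set. The mark stays where it is, nothing can touch it
- red_lever (a joint): angle of the red lever: 0 = along its pipe, pointing along +y of red_hub (open, a stop); grows as the lever turns clockwise seen from above, to 1.571 = square across the pipe, pointing along +x of red_hub (closed, a stop). Stiff: about 0.4 N m of friction; stays where it is left
- blue_lever (a joint): angle of the blue lever: 0 = along its pipe, pointing along -y of blue_hub (a stop); grows as the lever turns counter-clockwise seen from above, to 1.571 = square across, pointing along +x of blue_hub (a stop). Stiff: about 0.4 N m of friction; stays where it is left; no catch at the mark
- set_mark (a joint): angle of the green mark about the blue axis, counted as blue_lever: the lever is set when its angle equals this
- beaker: loose open steel beaker, 72 mm across, 85 mm high; origin under its centre; bystander
- sample_bottle: loose white bottle with blue cap, 56 mm across, 150 mm high; origin under its centre; bystander
- clamp_ring: loose steel ring lying between the two valves, 52 mm across, 16 mm high; origin under its centre; bystander

How it is judged:
By the outcome, as a careful person would: the job done as asked, in the order asked, and still so for the second after the job is handed in, with the robot touching nothing.
It also fails if it takes over 54 s, if anything falls off the work surface, if the arm or the gripper's body presses on something with over 40 N, if the wrist force passes 120 N, or if a joint passes its speed limit or range.

### The arm

A 7-joint arm with a two-finger parallel gripper is mounted at the origin on the work surface. World frame = base frame: x ahead of the robot, y to its left, z up, the work surface at z = 0. Lengths are in mm, angles in rad, forces in N, time in s.
With the tool pointing down it reaches from about 425 to 950 mm from the base axis. Payload 4.7 kg.
Tool frame: the origin (TCP) lies at the very end of the fingers, on their centre line; the grasp point (between the pads) lies 19 mm behind it; z points along the fingers, y is the direction in which the jaws open and shut (so a half turn about z gives the same grasp; the last joint's range is limited). The gripper opens to 85 mm and grips with 20 to 120 N. Pads are 22 mm wide; open, the fingers measure 114 mm over their backs; the gripper's body (76 mm by 85 mm) begins 54 mm behind the grasp point. The pads swing forward as they close: fully open they stand 13 mm farther back than shut.
Start: joints at [1.085, 0.469, -0.049, 1.532, 0.024, 1.141, -0.082], TCP at [297.775, -605.788, 231.335] pointing down, gripper open.
Joint ranges: [-2.59, 2.59], [-0.33, 1.99], [-1.39, 1.29], [0.1, 2.45], [-1.04, 4.18], [0.21, 1.99], [-2.66, 2.66]. Speed limits (rad/s): [2.57, 2.57, 3.14, 3.14, 3.14, 3.14, 3.14].

### API

Orientations are given as a unit quaternion [w, x, y, z].
In Python, from plant import bot, optics gives the robot as it stands.
- The arm moves only by the tool servo_tool, never from a script. Its argument "deltas" is text: rows parted by semicolons, each of 7 numbers parted by spaces: the shift along the tool's x, y, z in m, then the turn, a rotation vector about the tool's x, y, z in rad, then the opening, from 0 (shut) to 1 (fully open). In form: tx ty tz wx wy wz jaw; .... A call has 1 to 5 rows; each row is the pose to reach, as a shift and turn from the pose commanded when the call began, along the tool's axes at that moment; what a row does not reach only later rows make up. A row lasts 1/8 s, in which the tool goes at most 62.5 mm and 10.7 degrees, less where a joint would pass 70% of its speed; a pose out of reach is approached as far as the arm can. A call with a gripper value outside its range is refused whole. The fingers move at their own pace and stop on an object; "grip_force" is the grip in N (left out, the last holds). Time passes only in rows, so rows that repeat a pose let the fingers close. It gives the time, the measured TCP pose, the force and the opening at its end, in the units of the state.
- bot.get_state(): the state, without advancing time (a new reading comes with each control period).
- optics.read_camera(name): name is "side" or "top" or "wrist"; returns a dict with "pixels" (400x640x3 uint8, red, green, blue), "camera_matrix" (3x3 intrinsics, pixels), "position" and "attitude" of the camera in the world. Camera axes: x right, y down, z forward; pixel columns grow to the right and rows downward; lengths in mm; the calibration is good to about 2 mm. The wrist camera is an equidistant fisheye: a pixel r from the principal point sees the ray r / f radians off the axis. A picture is of the moment at which its call begins. There is no depth.
- bot.hand_in(): hands the job in, once; it reports no verdict.
The state is a dict: "time_s": time; "joints": joint angles; "dq": joint speeds; "tau": joint torques, N m; "eef_pos": TCP position; "eef_rot": TCP orientation; "ft_force": force on the tool from outside, world axes, zero at the start; "torque": the same for the moment, N m; "width": opening from 0.0 (shut) to 1.0 (fully open).
Only numpy, scipy, OpenCV 4.12 (cv2) and the standard library are available. Lean on these libraries where they do the work, as an engineer would, in place of code of your own. Each camera call takes 0.05 s, during which the arm holds its last target. There are 200 camera calls.

## Working session

There is one attempt and no reset: what is moved stays moved. The work goes in short steps, Python scripts to look and compute and a tool call to move; the robot and the scene stay as the last step left them, time stands still between calls to the robot, and variables do not carry over. Pictures are saved under pics/ and viewed, about 8 in all and at most 12, crops included, and the job is handed in when it is done.

Besides the shell and the picture viewer there is one more tool, called after "Request:" by a JSON object that holds its "method" and its "body", one argument or row to a line. servo_tool: Moves the arm, as the interface text tells. Its arguments: {"type":"object","properties":{"deltas":{"type":"string"},"grip_force":{"type":"number"}},"required":["deltas"]}

```bash
mkdir -p pics; cat > h.py <<'E'
import numpy as np, cv2
from scipy.spatial.transform import Rotation as R
from plant import bot, optics
def rot(q): return R.from_quat([q[1],q[2],q[3],q[0]])
def ray(c,u,v):
    K=np.array(c["camera_matrix"]); d=np.array([(u-K[0,2])/K[0,0],(v-K[1,2])/K[1,1],1.])
    a=np.array(c["attitude"]); M=rot(a) if a.size==4 else R.from_matrix(a)
    return np.array(c["position"],float),M.apply(d)
def onz(c,u,v,z):
    p,d=ray(c,u,v); return p+d*(z-p[2])/d[2]
def save(n,im): cv2.imwrite(f"pics/{n}.png",cv2.cvtColor(np.ascontiguousarray(im),cv2.COLOR_RGB2BGR))
E
python3 - <<'E'
from h import *
s=bot.get_state(); print(s)
for n in("top","side"):
    c=optics.read_camera(n); save(n+"0",c["pixels"]); np.save(n,c,allow_pickle=True)
    print(n,c["camera_matrix"],c["position"],c["attitude"])
E
```

```text
{'time_s': 0.0, 'joints': array([ 1.08511556,  0.46945792, -0.04859639,  1.5336908 ,  0.02407757,
        1.14101542, -0.08229597]), 'dq': array([ 0.00098748, -0.00117663, -0.00104272, -0.00220496,  0.00062341,
        0.00013785,  0.00082452]), 'tau': array([-2.37366112e-04, -5.10303640e+01, -4.69779619e-02, -2.37712795e+01,
        1.06331549e-02,  7.48346269e-03,  1.55937812e-05]), 'eef_pos': array([ 297.47191836, -605.26036586,  230.25164136]), 'eef_rot': array([-9.61306726e-04,  9.74028495e-01,  2.26423286e-01, -2.50539559e-04]), 'ft_force': array([-0.72887362,  0.36041594,  0.6536211 ]), 'torque': array([ 0.01290799, -0.02400897,  0.04681009]), 'width': 1.0003936775994433}
top [[454.60191773   0.         320.66099504]
 [  0.         454.60191773 198.88308079]
 [  0.           0.           1.        ]] [ 513.34719748   18.3322596  1000.87538377] [ 0.01542517 -0.69799159  0.71574762 -0.01658765]
side [[388.88517869   0.         323.08606421]
 [  0.         388.88517869 200.85925886]
 [  0.           0.           1.        ]] [ 384.42740312 -488.74656128  749.58202271] [-0.34028019  0.92280136 -0.1675617   0.06760261]
```

View pics/top0.png

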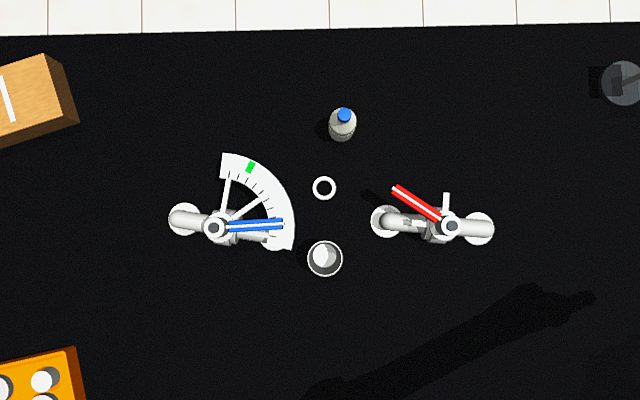

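View pics/side0.png

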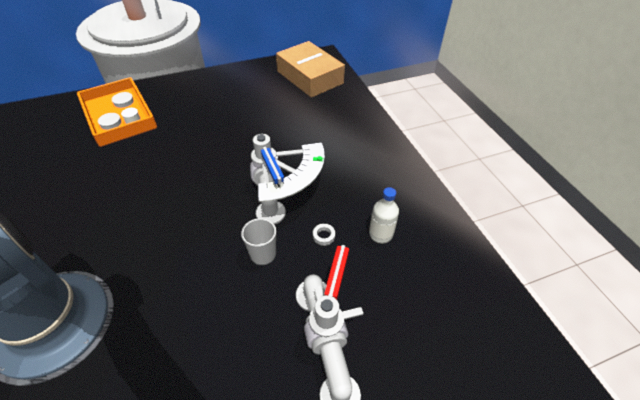

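Top view: the blue hub is at about (215,228), with its lever pointing right to (283,224) and the green mark at (250,167). The red hub is at about (452,226), with its lever up-left to (395,188). The ring is at (324,188), the beaker at (325,258) and the bottle at (343,125). The side view agrees, with the hubs at (262,138) and (326,305).

```bash
python3 - <<'E'
from h import *
T=np.load("top.npy",allow_pickle=True).item();S=np.load("side.npy",allow_pickle=True).item()
def tri(a,b):
    p,d=ray(T,*a);q,e=ray(S,*b); A=np.stack([d,-e],1); x=np.linalg.lstsq(A,q-p,rcond=None)[0]
    u,v=p+d*x[0],q+e*x[1]; return (u+v)/2,np.linalg.norm(u-v)
def masks(c):
    h=cv2.cvtColor(c["pixels"],cv2.COLOR_RGB2HSV); H,Sa,V=cv2.split(h)
    return dict(red=((H<8)|(H>172))&(Sa>150)&(V>80),blue=(H>100)&(H<125)&(Sa>130)&(V>60),green=(H>45)&(H<80)&(Sa>120)&(V>60))
for n,c,boxes in(("top",T,dict(red=(380,170,460,240),blue=(200,200,300,250),green=(235,150,270,185))),("side",S,dict(red=(310,235,360,310),blue=(250,140,290,190),green=(300,145,335,170)))):
    for k,m in masks(c).items():
        x0,y0,x1,y1=boxes[k]; w=np.zeros_like(m); w[y0:y1,x0:x1]=m[y0:y1,x0:x1]
        pts=np.argwhere(w)[:,::-1].astype(np.float32)
        r=cv2.minAreaRect(pts); print(n,k,len(pts),pts.mean(0),r, onz(T,*pts.mean(0),146 if k!='green' else 108) if n=="top" else onz(S,*pts.mean(0),146 if k!='green' else 108))
# zoom crops of hubs
def crop(c,x,y,r=28): return cv2.resize(c["pixels"][y-r:y+r,x-r:x+r],(380,280 if 0 else 380),interpolation=cv2.INTER_NEAREST)[:]
a=np.hstack([crop(T,230,215,28),crop(T,445,215,28)]);b=np.hstack([crop(S,270,150),crop(S,326,300)])
save("crops",cv2.resize(np.vstack([a,b]),(600,600),interpolation=cv2.INTER_NEAREST))
for nm,a,b in(("bluehub",(215,228),(262,138)),("redhub",(452,226),(326,305)),("ring",(324,188),(323,235)),):
    print(nm,tri(a,b))
print("beaker top",onz(T,325,258,85),"bottle cap",onz(T,344,115,150))
E
```

```text
top red 480 [415.8271  202.90416] ((415.99993896484375, 203.0), (54.360618591308594, 12.20340347290039), 33.6900634765625) [ 539.99154827 -162.42528565  146.        ]
top blue 445 [255.09888 224.42247] ((255.186767578125, 224.4883270263672), (11.602361679077148, 54.206729888916016), 86.42366790771484) [507.1668295  140.69054917 146.        ]
top green 69 [249.72464 166.53622] ((249.55386352539062, 166.53077697753906), (6.2017364501953125, 11.28715991973877), 29.744882583618164) [621.12739715 154.60159983 108.        ]
side red 506 [336.88538 270.9249 ] ((336.3529357910156, 271.0882263183594), (14.309602737426758, 52.387699127197266), 14.03624439239502) [ 539.11830706 -168.79137505  146.        ]
side blue 235 [271.91916 165.4298 ] ((272.3446044921875, 164.6345977783203), (37.14274978637695, 11.10676383972168), 64.35899353027344) [504.73242956 128.25115776 146.        ]
side green 36 [317.41666 158.41667] ((317.5, 158.0), (9.0, 4.0), 0.0) [621.05911863 152.70621567 108.        ]
bluehub (array([504.2366694 , 213.00880255, 157.21576802]), np.float64(3.565006717561267))
redhub (array([ 495.57799545, -226.31837511,  155.23893905]), np.float64(0.9769415928689109))
ring (array([582.04854464,   8.26102448,   2.09432212]), np.float64(0.6664825275201752))
beaker top [435.99250974  10.5904062   85.        ] bottle cap [709.38300743 -31.62612303 150.        ]
```

View pics/crops.png

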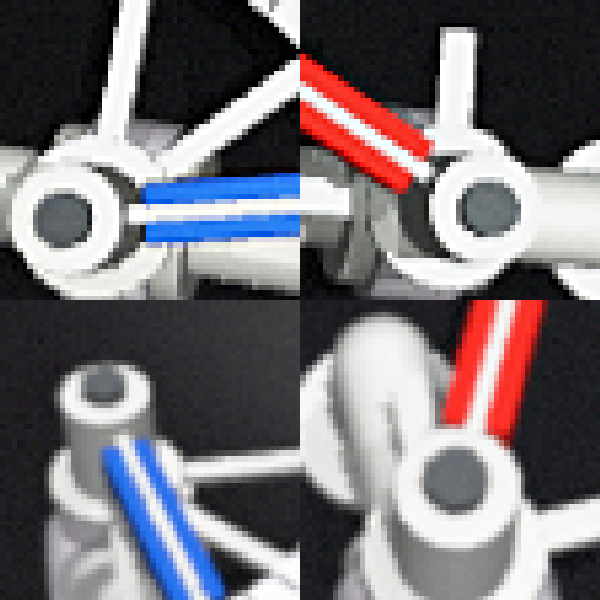

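```bash
cat >> h.py <<'E'
def delta(x,y,z,yaw):
    "tool-frame shift (m) and rotvec to reach the downward pose"
    s=bot.get_state(); M=rot(s["eef_rot"]); g=R.from_euler("z",yaw,degrees=True)*R.from_rotvec([np.pi,0,0])
    return np.round(np.r_[M.inv().apply(np.array([x,y,z])-s["eef_pos"])/1000,(M.inv()*g).as_rotvec()],3)
def bearing(a,b): d=np.array(b[:2])-a[:2]; return np.degrees(np.arctan2(d[1],d[0]))
u=lambda a: np.array([np.cos(np.radians(a)),np.sin(np.radians(a))])
E
python3 - <<'E'
from h import *
T=np.load("top.npy",allow_pickle=True).item();S=np.load("side.npy",allow_pickle=True).item()
B=[onz(T,213.1,227.4,160),onz(S,261,136.9,160)];Rd=[onz(T,452,225.5,160),onz(S,326.6,304.2,160)]
print("hubs",B,Rd)
for i,(r,b,g) in enumerate((((540,-162.4),(507.2,140.7),(621.1,154.6)),((539.1,-168.8),(504.7,128.2),(621.06,152.7)))):
    print("red",bearing(Rd[i],r),"blue",bearing(B[i],b),"mark",bearing(B[i],g),np.linalg.norm(np.array(g)-B[i][:2]))
h=(Rd[0]+Rd[1])[:2]/2
f=bearing(h,(539.6,-165.5)); p=h+95*u(f)+40*u(f+90); print(h,f,"pre",p,f+90)
print(delta(*p,200,f+90))
E
```

```text
hubs [array([503.7305966 , 216.27719762, 160.        ]), array([504.21581366, 213.75569442, 160.        ])] [array([ 496.13403959, -224.83433354,  160.        ]), array([ 496.57368721, -227.58287776,  160.        ])]
red 54.90836986164163 blue -87.37165807915007 mark -27.721763967074235 132.58828590836555
red 54.116244666915705 blue -89.67574878950496 mark -27.58884228027398 131.83459979016627
[ 496.3538634  -226.20860565] 54.53560247554508 pre [ 518.89352744 -125.62548805] 144.5356024755451
[ 4.100e-01 -3.330e-01  3.100e-02 -1.000e-03 -2.000e-03 -2.066e+00]
```

Request:
{"method": "servo_tool", "body": {
  "deltas": "0.16 -0.13 0.01 0 0 -0.9 0; 0.16 -0.13 0.01 0 0 -0.9 0; 0.18 -0.15 0.01 0 0 -0.9 0; 0.2 -0.16 0.01 0 0 -0.9 0; 0.21 -0.17 0.01 0 0 -0.9 0",
  "grip_force": 60
}}

```text
time_s: 0.72
eef_pos: [413.4, -355.8, 221.2]
eef_rot: [-0.001, 0.775, 0.632, 0.001]
ft_force: [0.2, -0.8, -0.3]
width: -0.003
```

```bash
python3 - <<'E'
from h import *
s=bot.get_state();print(s["time_s"],s["eef_pos"],s["ft_force"],s["width"]); print(delta(519,-126,200,144.5))
E
```

```text
0.725 [ 413.37247441 -355.82347318  221.19276507] [ 0.2448526  -0.76516818 -0.33612386] -0.0031202274306097394
[ 2.460e-01  5.700e-02  2.200e-02  1.000e-03 -1.000e-03 -1.153e+00]
```

Request:
{"method": "servo_tool", "body": {
  "deltas": "0.05 0.012 0 0 0 -0.18 0; 0.1 0.024 0 0 0 -0.36 0; 0.15 0.035 0 0 0 -0.54 0; 0.2 0.047 0.01 0 0 -0.72 0; 0.246 0.057 0.022 0 0 -0.9 0"
}}

```text
time_s: 1.35
eef_pos: [519.8, -130.7, 199.2]
eef_rot: [0.0, 0.425, 0.905, 0.0]
ft_force: [1.3, -1.2, -0.9]
width: 0.003
```

Request:
{"method": "servo_tool", "body": {
  "deltas": "0 0 0 0 0 -0.18 0; 0 0 0 0 0 -0.25 0; 0 0 0 0 0 -0.25 0"
}}

```text
time_s: 1.72
eef_pos: [518.9, -132.3, 198.9]
eef_rot: [-0.0, 0.313, 0.95, 0.0]
ft_force: [-0.6, 0.3, -0.2]
width: 0.002
```

```bash
python3 - <<'E'
from h import *
s=bot.get_state();print(s["time_s"],s["eef_pos"],s["ft_force"],s["width"],s["joints"]); print(delta(519,-126,120,144.5))
c=optics.read_camera("top"); save("t1",c["pixels"]); c2=optics.read_camera("wrist"); 
save("m1",np.vstack([c["pixels"][100:300,130:530],cv2.resize(c2["pixels"],(400,250))]))
E
```

```text
1.725 [ 518.87394631 -132.29803001  198.88910523] [-0.63891994  0.28881471 -0.18703483] 0.001892236695666126 [ 0.69039367  0.34457682 -0.64388327  1.87336863  0.24251895  1.0031187
  0.87805212]
[ 0.004  0.005  0.079 -0.    -0.001 -0.016]
```

View pics/m1.png

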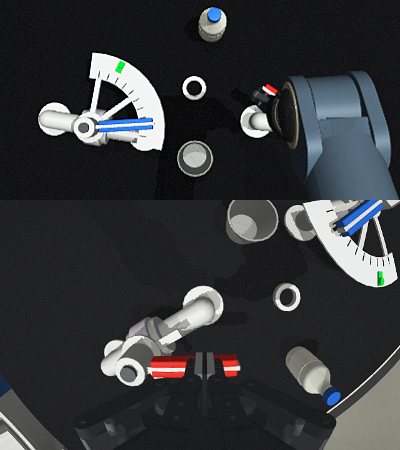

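Wrist and top views: the closed fingertips at wrist (205,360) stand beside the red lever's middle, on its pushing side, by calibrated geometry about 36 mm off its centre line. I'll descend.

Request:
{"method": "servo_tool", "body": {
  "deltas": "0.004 0.005 0.03 0 0 -0.016 0; 0.004 0.005 0.06 0 0 -0.016 0; 0.004 0.005 0.079 0 0 -0.016 0; 0.004 0.005 0.079 0 0 -0.016 0"
}}

```text
time_s: 2.33
eef_pos: [518.1, -125.9, 119.2]
eef_rot: [-0.001, 0.305, 0.952, -0.0]
ft_force: [0.1, 0.2, 0.5]
width: -0.001
```

```bash
cat >> h.py <<'E'
def arc(h,r,off,z,phis,yawoff,side):
    for f in phis:
        p=np.array(h)+r*u(f)+side*off*u(f+90); print(round(f,1),delta(*p,z,f+yawoff))
E
python3 - <<'E'
from h import *
s=bot.get_state();print(s["time_s"],s["eef_pos"],s["ft_force"])
arc([496.4,-226.2],95,21,120,[54.5,48,42,36,30,24,18,12,6,0,-4],90,1)
E
```

```text
2.325 [ 518.09395294 -125.91856857  119.20787433] [0.10277393 0.24615792 0.52512995]
54.5 [-0.02   0.001 -0.001 -0.001 -0.003  0.   ]
48 [-0.03   0.003 -0.001 -0.001 -0.002  0.114]
42 [-0.041  0.003 -0.001 -0.001 -0.002  0.219]
36 [-0.051  0.002 -0.001 -0.001 -0.002  0.323]
30 [-0.061  0.001 -0.001 -0.001 -0.002  0.428]
24 [-0.071 -0.002 -0.001 -0.002 -0.002  0.533]
18 [-0.08  -0.005 -0.001 -0.002 -0.002  0.637]
12 [-0.089 -0.01  -0.001 -0.002 -0.002  0.742]
6 [-0.098 -0.016 -0.001 -0.002 -0.002  0.847]
0 [-0.106 -0.022 -0.001 -0.002 -0.002  0.952]
-4 [-1.110e-01 -2.700e-02 -1.000e-03 -2.000e-03 -2.000e-03  1.021e+00]
```

Request:
{"method": "servo_tool", "body": {
  "deltas": "-0.02 0.001 0 0 0 0 0; -0.03 0.003 0 0 0 0.11 0; -0.041 0.003 0 0 0 0.22 0; -0.051 0.002 0 0 0 0.32 0; -0.061 0.001 0 0 0 0.43 0"
}}

```text
time_s: 2.95
eef_pos: [568.9, -158.3, 121.2]
eef_rot: [-0.001, 0.502, 0.865, 0.001]
ft_force: [-3.5, 3.1, 0.4]
width: 0.001
```

```bash
python3 - <<'E'
from h import *
s=bot.get_state();print(s["time_s"],s["eef_pos"],s["ft_force"])
arc([496.4,-226.2],95,21,120,[24,18,12,8,4,0,-3,-6],90,1)
E
```

```text
2.95 [ 568.90378946 -158.29154699  121.17364548] [-3.52940666  3.08880304  0.39975318]
24 [-0.012 -0.     0.001 -0.    -0.003  0.101]
18 [-0.022  0.001  0.001 -0.    -0.003  0.205]
12 [-0.032  0.     0.001 -0.    -0.003  0.31 ]
8 [-0.039 -0.001  0.001 -0.001 -0.003  0.38 ]
4 [-0.045 -0.002  0.001 -0.001 -0.003  0.45 ]
0 [-0.052 -0.004  0.001 -0.001 -0.003  0.52 ]
-3 [-0.057 -0.005  0.001 -0.001 -0.003  0.572]
-6 [-0.061 -0.007  0.001 -0.001 -0.003  0.624]
```

Contact force is about 4.7 N, as expected. I'll continue around.

Request:
{"method": "servo_tool", "body": {
  "deltas": "-0.011 0 0 0 0 0.1 0; -0.021 0.001 0 0 0 0.2 0; -0.029 0 0 0 0 0.29 0; -0.036 -0.001 0 0 0 0.36 0; -0.041 -0.001 0 0 0 0.41 0"
}}

```text
time_s: 3.58
eef_pos: [590.2, -193.7, 121.5]
eef_rot: [-0.0, 0.666, 0.746, 0.002]
ft_force: [-0.4, 4.7, -0.4]
width: -0.005
```

```bash
python3 - <<'E'
from h import *
s=bot.get_state();print(s["time_s"],s["eef_pos"],s["ft_force"])
arc([496.4,-226.2],95,21,120,[4,2,0,-2,-4,-6,-8],90,1)
c=optics.read_camera("side"); save("s2",c["pixels"][180:400,200:520])
E
```

```text
3.575 [ 590.16122145 -193.67594223  121.48591547] [-0.42176696  4.66795842 -0.43886085]
4 [-0.005 -0.001  0.001  0.003 -0.003  0.042]
2 [-0.008 -0.     0.001  0.003 -0.003  0.077]
0 [-0.012 -0.     0.001  0.002 -0.003  0.112]
-2 [-0.015  0.     0.001  0.002 -0.003  0.147]
-4 [-0.018  0.     0.001  0.002 -0.003  0.182]
-6 [-0.022  0.     0.001  0.002 -0.003  0.217]
-8 [-0.025  0.     0.001  0.002 -0.003  0.252]
```

View pics/s2.png

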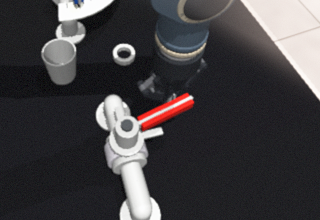

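Request:
{"method": "servo_tool", "body": {
  "deltas": "-0.005 -0.001 0 0 0 0.042 0; -0.008 0 0 0 0 0.077 0; -0.012 0 0 0 0 0.112 0; -0.015 0 0 0 0 0.147 0; -0.015 0 0 0 0 0.147 0"
}}

```text
time_s: 4.25
eef_pos: [592.6, -209.8, 121.6]
eef_rot: [0.001, 0.719, 0.695, 0.002]
ft_force: [2.1, 3.5, -1.7]
width: 0.002
```

Request:
{"method": "servo_tool", "body": {
  "deltas": "-0.002 0 0 0 0 0.02 0; -0.004 0 0 0 0 0.04 0; -0.004 0 0 0 0 0.04 0"
}}

```text
time_s: 4.62
eef_pos: [592.7, -213.6, 121.7]
eef_rot: [0.001, 0.733, 0.681, 0.002]
ft_force: [3.2, 3.4, -1.1]
width: -0.0
```

Request:
{"method": "servo_tool", "body": {
  "deltas": "-0.003 0 0 0 0 0 0; -0.005 0 0 0 0 0 0; -0.007 0 0 0 0 0 0; -0.007 0 0 0 0 0 0"
}}

```text
time_s: 5.12
eef_pos: [592.7, -215.0, 121.7]
eef_rot: [-0.001, 0.731, 0.682, 0.005]
ft_force: [2.6, 13.2, 0.9]
width: -0.002
```

```bash
python3 - <<'E'
from h import *
s=bot.get_state();print(s["time_s"],s["eef_pos"],s["ft_force"],s["torque"])
E
```

```text
5.125 [ 592.72123672 -215.01452464  121.74347502] [ 2.55370321 13.23798791  0.87978428] [ 2.62583502 -0.59965762 -0.02531626]
```

The force is rising with almost no motion, so this looks like the stop. One more small push to confirm, then I'll back off and lift.

Request:
{"method": "servo_tool", "body": {
  "deltas": "-0.004 0 0 0 0 0 0; -0.006 0 0 0 0 0 0; -0.006 0 0 0 0 0 0"
}}

```text
time_s: 5.5
eef_pos: [592.7, -215.1, 121.8]
eef_rot: [-0.004, 0.73, 0.683, 0.007]
ft_force: [1.8, 21.6, 3.9]
width: -0.0
```

Request:
{"method": "servo_tool", "body": {
  "deltas": "0.015 0 0 0 0 0 0; 0.03 0 0 0 0 0 0; 0.035 0 -0.04 0 0 0 0; 0.035 0 -0.08 0 0 0 0; 0.035 0 -0.08 0 0 0 0"
}}

```text
time_s: 6.12
eef_pos: [594.1, -194.9, 204.6]
eef_rot: [0.004, 0.734, 0.68, 0.002]
ft_force: [0.2, 0.1, 0.0]
width: -0.005
```

```bash
python3 - <<'E'
from h import *
s=bot.get_state();print(s["time_s"],s["eef_pos"],s["ft_force"],s["joints"])
# blue pre-push pose
h=np.array([504,215.]);f=-88
p=h+95*u(f)-42*u(f+90); print(p); print(delta(*p,205,f+90))
E
```

```text
6.125 [ 594.07301318 -194.85404501  204.55264272] [0.23688224 0.14393276 0.01592906] [ 0.50199683  0.43055998 -0.34313532  1.67998162  0.16490469  1.05113428
  0.03039457]
[465.34103745 118.59209257]
[ 0.303 -0.152 -0.003  0.009 -0.003  1.46 ]
```

Request:
{"method": "servo_tool", "body": {
  "deltas": "0.038 -0.019 0 0.009 -0.003 0.18 0; 0.076 -0.038 0 0.009 -0.003 0.36 0; 0.114 -0.057 0 0.009 -0.003 0.54 0; 0.152 -0.076 0 0.009 -0.003 0.72 0; 0.19 -0.095 -0.001 0.009 -0.003 0.9 0"
}}

```text
time_s: 6.75
eef_pos: [510.4, 3.4, 200.7]
eef_rot: [-0.002, 0.957, 0.29, -0.005]
ft_force: [0.2, 1.3, -0.2]
width: 0.003
```

```bash
python3 - <<'E'
from h import *
print(delta(465.3,118.6,200,2))
E
```

```text
[ 0.026 -0.121  0.001 -0.004  0.009  0.554]
```

Request:
{"method": "servo_tool", "body": {
  "deltas": "0.009 -0.04 0 0 0 0.18 0; 0.018 -0.08 0 0 0 0.36 0; 0.026 -0.121 0.001 0 0.005 0.554 0; 0.026 -0.121 0.001 0 0.005 0.554 0; 0.026 -0.121 0.001 0 0.005 0.554 0"
}}

```text
time_s: 7.38
eef_pos: [465.2, 116.7, 200.6]
eef_rot: [-0.001, 1.0, 0.021, -0.002]
ft_force: [0.1, -1.0, 0.5]
width: 0.003
```

```bash
python3 - <<'E'
from h import *
s=bot.get_state();print(s["time_s"],s["eef_pos"],s["joints"]); print(delta(465.3,118.6,120,2))
c=optics.read_camera("top"); c2=optics.read_camera("side")
save("m3",np.vstack([c["pixels"][120:300,150:530],c2["pixels"][100:380,180:560][:, :380]]))
E
```

```text
7.375 [465.19207344 116.72567601 200.61817808] [-0.10624649  0.19922761 -0.25672193  2.00494592  0.05732507  0.94800713
 -1.92081984]
[ 0.001 -0.002  0.081 -0.002  0.004  0.007]
```

View pics/m3.png

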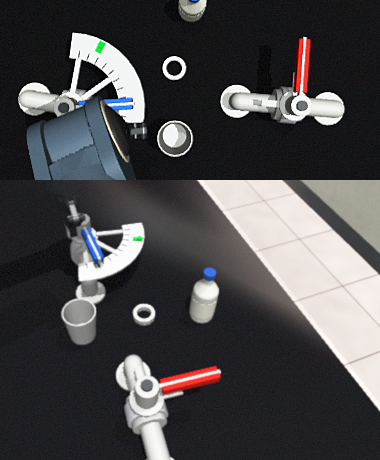

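Red is closed: its lever points at about -5° and lies square to its pipe. The bystanders are unmoved. The gripper stands beside the blue lever on its robot side. Descending.

Request:
{"method": "servo_tool", "body": {
  "deltas": "0.001 -0.002 0.03 0 0.003 0.007 0; 0.001 -0.002 0.06 0 0.003 0.007 0; 0.001 -0.002 0.079 0 0.003 0.007 0; 0.001 -0.002 0.079 0 0.003 0.007 0"
}}

```text
time_s: 7.98
eef_pos: [465.1, 118.6, 120.6]
eef_rot: [-0.001, 1.0, 0.016, -0.002]
ft_force: [-0.2, 0.1, -0.2]
width: -0.0
```

```bash
python3 - <<'E'
from h import *
s=bot.get_state();print(s["time_s"],s["eef_pos"],s["ft_force"])
arc([504,215],95,22,120,[-87,-81,-75,-69,-63,-57,-51,-45,-40],90,-1)
E
```

```text
7.975 [465.06212998 118.57780856 120.6097868 ] [-0.21735906  0.13654991 -0.24142615]
-87 [ 0.022  0.     0.001 -0.002  0.004 -0.019]
-81 [ 0.032  0.002  0.    -0.003  0.004 -0.124]
-75 [ 0.042  0.002  0.    -0.003  0.004 -0.229]
-69 [ 0.052  0.002  0.    -0.003  0.004 -0.334]
-63 [ 0.062  0.     0.    -0.003  0.004 -0.438]
-57 [ 0.072 -0.002  0.    -0.004  0.004 -0.543]
-51 [ 0.082 -0.006  0.    -0.004  0.004 -0.648]
-45 [ 0.091 -0.011  0.    -0.004  0.003 -0.753]
-40 [ 0.098 -0.015  0.    -0.004  0.003 -0.84 ]
```

Request:
{"method": "servo_tool", "body": {
  "deltas": "0.022 0 0 0 0.004 -0.02 0; 0.032 0.002 0 0 0.004 -0.12 0; 0.042 0.002 0 0 0.004 -0.23 0; 0.052 0.002 0 0 0.004 -0.33 0; 0.062 0 0 0 0.004 -0.44 0"
}}

```text
time_s: 8.6
eef_pos: [526.3, 120.7, 122.3]
eef_rot: [-0.001, 0.972, 0.236, -0.0]
ft_force: [-5.0, -0.9, 2.9]
width: 0.004
```

```bash
python3 - <<'E'
from h import *
s=bot.get_state();print(s["time_s"],s["eef_pos"],s["ft_force"])
arc([504,215],95,22,120,[-57,-51,-45,-40,-36],90,-1)
E
```

```text
8.6 [526.34855383 120.69887211 122.32583033] [-4.99194478 -0.87763644  2.90674351]
-57 [ 0.011  0.003  0.002 -0.003 -0.    -0.099]
-51 [ 0.021  0.003  0.002 -0.003 -0.    -0.204]
-45 [ 0.031  0.003  0.002 -0.003 -0.    -0.309]
-40 [ 0.04   0.002  0.002 -0.003 -0.    -0.396]
-36 [ 0.046  0.001  0.002 -0.003 -0.001 -0.466]
```

Request:
{"method": "servo_tool", "body": {
  "deltas": "0.011 0.001 0 0 0 -0.1 0; 0.021 0.002 0 0 0 -0.2 0; 0.031 0.002 0 0 0 -0.31 0; 0.037 0.002 0 0 0 -0.37 0; 0.037 0.002 0 0 0 -0.37 0"
}}

```text
time_s: 9.22
eef_pos: [561.0, 136.2, 122.2]
eef_rot: [-0.001, 0.913, 0.409, 0.001]
ft_force: [-3.1, -2.2, 0.3]
width: -0.0
```

```bash
python3 - <<'E'
from h import *
s=bot.get_state();print(s["time_s"],s["eef_pos"],s["ft_force"])
arc([504,215],95,22,120,[-40,-36,-34,-32,-30,-27.7],90,-1)
for n,(x,y) in dict(top=(190,130),side=(230,115)).items():
    c=optics.read_camera(n); 
    im=cv2.resize(c["pixels"][y:y+120,x:x+130],None,fx=3,fy=3,interpolation=cv2.INTER_CUBIC)
    O=im if n=="top" else np.hstack([O,im])
c=optics.read_camera("wrist"); w=cv2.resize(c["pixels"],(384,240))
save("m4",np.vstack([O[:, :780],np.hstack([w,np.zeros((240,O.shape[1]-384,3),np.uint8)])]))
E
```

```text
9.225 [561.00071387 136.20779485 122.2328466 ] [-3.10866795 -2.23157083  0.33826501]
-40 [ 0.002  0.001  0.002 -0.002 -0.003 -0.03 ]
-36 [ 0.008  0.002  0.002 -0.001 -0.003 -0.1  ]
-34 [ 0.012  0.002  0.002 -0.001 -0.003 -0.135]
-32 [ 0.015  0.002  0.002 -0.001 -0.003 -0.169]
-30 [ 0.019  0.003  0.002 -0.001 -0.003 -0.204]
-27.7 [ 0.023  0.003  0.002 -0.001 -0.003 -0.244]
```

View pics/m4.png

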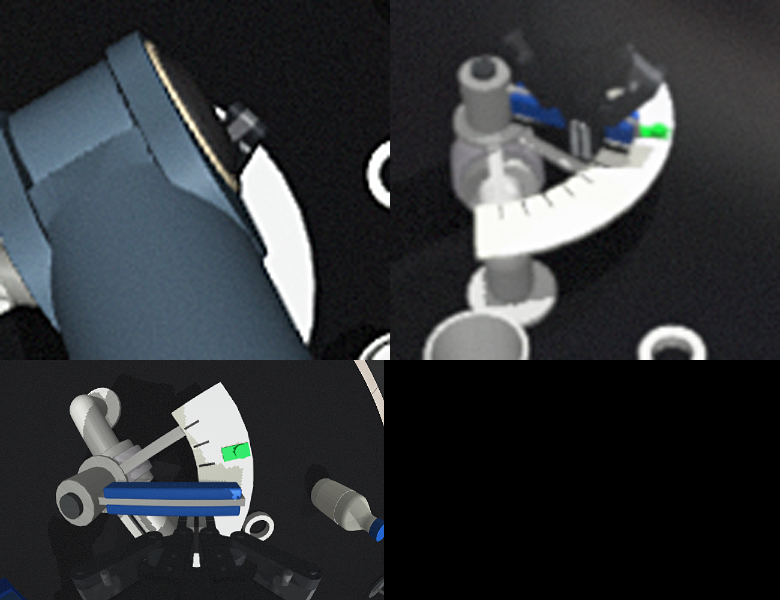

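The wrist view shows hub, lever and mark together (hub cap (68,503), stripe (100–245,501), mark (236,451) in the panel). I'll measure lever and mark from it.

```bash
cat >> h.py <<'E'
def wz(c,uv,z):
    K=np.array(c["camera_matrix"]); a=np.array(c["attitude"]); M=rot(a) if a.size==4 else R.from_matrix(a)
    uv=np.atleast_2d(uv).astype(float); x=(uv-[K[0,2],K[1,2]])/[K[0,0],K[1,1]]; th=np.linalg.norm(x,axis=1); 
    d=M.apply(np.c_[x*(np.sin(th)/th)[:,None],np.cos(th)]); p=np.array(c["position"],float)
    return (p+d*((z-p[2])/d[:,2])[:,None])[:,:2]
def measure():
    c=optics.read_camera("wrist"); H,S,V=cv2.split(cv2.cvtColor(c["pixels"],cv2.COLOR_RGB2HSV))
    b=((H>100)&(H<125)&(S>130)&(V>50)).astype(np.uint8); b[:, :130]=0; b[:,450:]=0; b[:150]=0
    pts=np.argwhere(b)[:,::-1].astype(np.float32); hull=cv2.convexHull(pts.astype(np.int32))
    m=cv2.fillPoly(np.zeros_like(b),[hull],1); st=(m>0)&(S<70)&(V>90)
    n,l,stt,_=cv2.connectedComponentsWithStats(st.astype(np.uint8)); k=1+np.argmax(stt[1:,4]); st=l==k
    P=wz(c,np.argwhere(st)[:,::-1],146); vx,vy,x0,y0=cv2.fitLine(P.astype(np.float32),cv2.DIST_HUBER,0,.01,.01).ravel()
    if vx<0: vx,vy=-vx,-vy
    g=(H>45)&(H<80)&(S>120)&(V>60); gp=np.argwhere(g)[:,::-1]
    G=wz(c,gp,107).mean(0); a=np.degrees(np.arctan2(vy,vx)); hub=np.array([504,215.])
    off=np.cross([vx,vy],hub-[x0,y0])
    cen=hub-off*np.array([-vy,vx])      # hub moved onto the stripe line
    print("stripe px",st.sum(),stt[k],"lever bearing",a,"hub off line",off,"green",len(gp),gp.mean(0),G,"r",np.linalg.norm(G-cen))
    print("mark bearing: hub nominal",bearing(hub,G),"hub on line",bearing(cen,G),"end of stripe",P[np.argmax(P@[vx,vy])])
    return c
E
python3 - 2>/dev/null <<'E'
from h import *
c=measure()
print("hub cap at z160 from wrist px approx:",wz(c,[[68/384*640,143/240*400]],160))
save("w5",c["pixels"])
E
```

```text
stripe px 2362 [ 174  229  228   20 2362] lever bearing -41.73434 hub off line -1.5738543281713646 green 1049 [392.98665396 153.06768351] [622.3038484  153.37060764] r 133.01629386185115
mark bearing: hub nominal -27.516880552453973 hub on line -28.174056504676777 end of stripe [599.27896947 131.76072347]
hub cap at z160 from wrist px approx: [[505.97797168 219.18652136]]
```

View pics/w5.png

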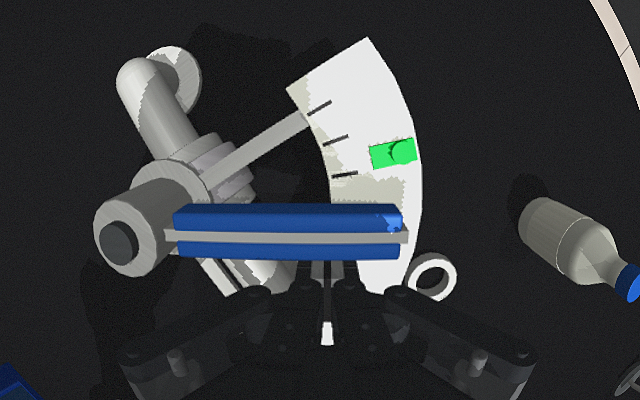

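The lever is at -41.7° and the mark at about -27.8° (all views within 0.7°), so about 14° remain. I'll advance to about -31.5° and measure again.

Request:
{"method": "servo_tool", "body": {
  "deltas": "0.005 0.001 0 0 0 -0.05 0; 0.01 0.001 0 0 0 -0.1 0; 0.014 0.002 0 0 0 -0.15 0; 0.017 0.002 0 0 0 -0.18 0; 0.017 0.002 0 0 0 -0.18 0"
}}

```text
time_s: 10.05
eef_pos: [574.8, 148.2, 122.2]
eef_rot: [-0.001, 0.872, 0.49, 0.002]
ft_force: [-1.7, -3.7, -0.0]
width: -0.004
```

```bash
python3 - 2>/dev/null <<'E'
from h import *
s=bot.get_state();print(s["time_s"],s["eef_pos"],s["ft_force"])
measure()
arc([504,215],97,22,122,[-32,-31,-30,-29,-28,-27],90,-1)
E
```

```text
10.05 [574.78364347 148.15306499 122.22150541] [-1.66475572 -3.7424925  -0.03981918]
stripe px 2396 [ 174  230  228   17 2396] lever bearing -30.968864 hub off line -1.5543787832921225 green 822 [399.24695864 197.09975669] [623.72582065 153.04218643] r 134.71855956907154
mark bearing: hub nominal -27.361452101239568 hub on line -28.02123382927941 end of stripe [611.2440996  147.39474133]
-32 [-0.003  0.002  0.     0.001 -0.005  0.011]
-31 [-0.001  0.002  0.     0.001 -0.005 -0.006]
-30 [ 0.001  0.002  0.     0.001 -0.005 -0.024]
-29 [ 0.002  0.003  0.     0.001 -0.005 -0.041]
-28 [ 0.004  0.003  0.     0.001 -0.005 -0.058]
-27 [ 0.006  0.003  0.     0.001 -0.005 -0.076]
```

Request:
{"method": "servo_tool", "body": {
  "deltas": "0.002 0 0 0 0 -0.02 0; 0.004 0 0 0 0 -0.04 0; 0.0045 0 0 0 0 -0.045 0; 0.0045 0 0 0 0 -0.045 0"
}}

```text
time_s: 10.6
eef_pos: [577.6, 151.5, 122.2]
eef_rot: [-0.0, 0.861, 0.509, 0.003]
ft_force: [0.1, -5.1, -0.9]
width: 0.004
```

```bash
python3 - 2>/dev/null <<'E'
from h import *
s=bot.get_state();print(s["time_s"],s["eef_pos"],s["ft_force"])
measure()
E
```

```text
10.6 [577.64201167 151.53485746 122.23663675] [ 0.14346413 -5.06934136 -0.87185372]
stripe px 2403 [ 174  230  228   14 2403] lever bearing -28.317001 hub off line -1.481576332818804 green 525 [404.76190476 207.08761905] [626.74994341 151.81635453] r 138.03695949005552
mark bearing: hub nominal -27.23644837890204 hub on line -27.85131707504237 end of stripe [616.24655448 156.03009065]
```

The lever is at -28.3° against a mark at about -27.8°. I'll back off, lift and check from clear views.

Request:
{"method": "servo_tool", "body": {
  "deltas": "-0.012 0 0 0 0 0 0; -0.025 0 0 0 0 0 0; -0.03 0 -0.05 0 0 0 0; -0.03 0 -0.1 0 0 0 0; -0.03 0 -0.1 0 0 0 0"
}}

```text
time_s: 11.28
eef_pos: [564.2, 127.0, 226.7]
eef_rot: [0.0, 0.86, 0.51, 0.007]
ft_force: [-0.9, 0.3, 0.0]
width: 0.002
```

```bash
python3 - 2>/dev/null <<'E'
from h import *
s=bot.get_state();print(s["time_s"],s["eef_pos"],s["ft_force"])
c=measure(); np.save("wr",c,allow_pickle=True); save("w6",c["pixels"])
print(delta(480,-80,230,61))
E
```

```text
11.275 [564.2353978  127.00317869 226.74815056] [-0.8599159   0.34609721  0.03164956]
stripe px 19 [327 161  19   1  19] lever bearing -28.60676 hub off line 8.754003365680546 green 175 [377.77714286 140.83428571] [628.25590007 151.16299798] r 140.18455214188361
mark bearing: hub nominal -27.192026894084986 hub on line -23.612882124063287 end of stripe [595.39684776 155.19067816]
[-0.221  0.027 -0.008  0.004 -0.009  0.005]
```

View pics/w6.png

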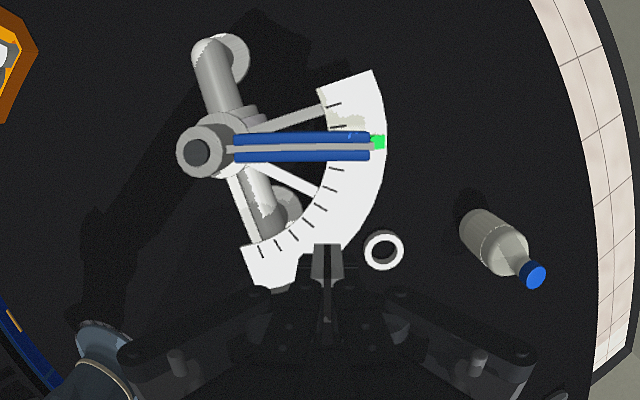

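Wrist view from above: hub cap (197,152), stripe (228,149)–(372,146), mark (378,141) under the lever's end. I'll clear the top and side views.

Request:
{"method": "servo_tool", "body": {
  "deltas": "-0.05 0.006 0 0 0 0 0; -0.1 0.012 0 0 0 0 0; -0.15 0.018 0 0 0 0 0; -0.22 0.027 0 0 0 0 0; -0.22 0.027 0 0 0 0 0"
}}

```text
time_s: 11.95
eef_pos: [477.0, -84.7, 219.2]
eef_rot: [-0.002, 0.862, 0.506, 0.0]
ft_force: [0.3, 0.6, 0.6]
width: 0.001
```

```bash
python3 - <<'E'
from h import *
# wrist re-measure from saved picture, rows 110-180
W=np.load("wr.npy",allow_pickle=True).item()
def an(c,f,box,hubpx,n,gref):
    x0,y0,x1,y1=box; im=c["pixels"]; H,S,V=cv2.split(cv2.cvtColor(im,cv2.COLOR_RGB2HSV))
    b=((H>100)&(H<125)&(S>130)&(V>50)).astype(np.uint8); w=np.zeros_like(b); w[y0:y1,x0:x1]=b[y0:y1,x0:x1]
    w=cv2.morphologyEx(w,cv2.MORPH_CLOSE,np.ones((7,7)))  # fills the stripe
    pts=np.argwhere(w)[:,::-1]; m=cv2.fillPoly(np.zeros_like(b),[cv2.convexHull(pts.astype(np.int32))],1)
    st=(m>0)&(S<90)&(V>90); P=f(c,np.argwhere(st)[:,::-1],146); g=(H>45)&(H<80)&(S>120)&(V>60); gp=np.argwhere(g)[:,::-1]
    vx,vy,a,d=cv2.fitLine(P.astype(np.float32),cv2.DIST_HUBER,0,.01,.01).ravel(); s=np.sign(vx); 
    hub=f(c,np.array([hubpx]),160)[0]; G=f(c,gp,107).mean(0)
    print(n,st.sum(),"stripe",np.degrees(np.arctan2(vy*s,vx*s)),"hub",hub,"hub->stripe centroid",bearing(hub,P.mean(0)),"mark now",bearing(hub,G),len(gp),"r",np.linalg.norm(G-hub))
flat=lambda c,uv,z: np.array([onz(c,*p,z)[:2] for p in uv])
an(W,wz,(215,110,400,180),(197,152),"wrist",0)
T=optics.read_camera("top");S=optics.read_camera("side"); print(bot.get_state()["eef_pos"],bot.get_state()["time_s"])
an(T,flat,(205,150,300,250),(213.1,227.4),"top",0); an(S,flat,(245,120,340,200),(261,136.9),"side",0)
big=lambda c,x,y:cv2.resize(c["pixels"][y:y+100,x:x+130],None,fx=3,fy=3,interpolation=cv2.INTER_CUBIC)
save("m7",np.vstack([np.hstack([big(T,195,145),big(S,230,110)]),np.hstack([T["pixels"][90:290,150:540],S["pixels"][100:300,150:540]])]))
E
```

```text
wrist 1028 stripe -28.291906 hub [506.22401988 216.02162104] hub->stripe centroid -28.48899674948215 mark now -27.99016066957668 175 r 138.19703602042793
[478.84019868 -80.96313977 219.8484426 ] 12.05
top 183 stripe -28.156607 hub [503.7305966  216.27719762] hub->stripe centroid -27.382253662761443 mark now -27.818545327285168 45 r 136.50799487045467
side 16 stripe -33.857456 hub [504.21581366 213.75569442] hub->stripe centroid -28.476290744556817 mark now -27.121940803120765 36 r 131.69940619598415
```

View pics/m7.png

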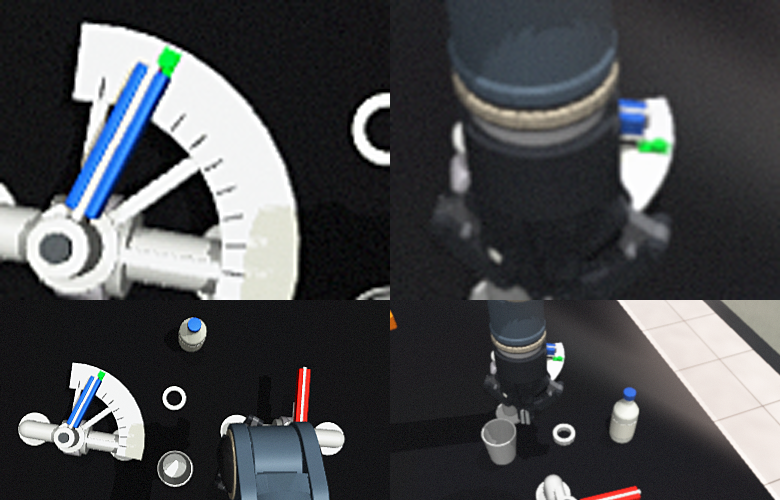

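```bash
python3 -c "
from h import *
s=bot.get_state();print(s['time_s'],s['ft_force'],s['dq'].max());print(bot.hand_in())"
```

```text
12.05 [ 0.06683042  0.70290894 -0.22216361] 0.007999493552561892
the job is handed in; nothing more can be done
None
```

I closed the red valve first, then set the blue lever at the green mark, pushing both with shut fingertips. I handed the job in at about 12 s of the 54 s allowed, with the arm clear of everything.

- **Red valve:** I pushed the lever until the force rose from about 5 N to 22 N with only 0.1 mm more movement, which means a hard stop. Later views show it still there, square across its pipe.
- **Blue valve:** The stripe on the lever reads about -28.2° in the top view and -28.3° in the wrist view. The mark reads -27.7° to -28.0°, so the lever is within about 0.5°, which is as fine as I could measure.
- **Where checks disagreed:** A rougher reading of the lever, from hub to stripe centre, gave -27.4° from the top and -28.5° from the wrist. The last side view was blocked by the gripper, so I ignored its readings (stripe -33.9° from only 16 pixels, mark -27.1°).
- **Other items:** The beaker, bottle and ring look unmoved in the final pictures. I judged that by eye and did not measure it. No measured tool force passed about 22 N.

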